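# Put the spacer tube away in the bench cupboard with the roller catch

## Task

Pull the small grey cupboard's door off its roller catch and wide open, stand the spacer tube upright in the tray on the inside of the door and let go of it, then push the door shut until the catch snaps and holds it. The catch block first slides back stiffly to a stop you cannot see and only then lets the door snap in: go by feel, and once it has snapped do not push on, for its buffer is weak; never slam the door. Leave the other things where they are.

Things in the scene. Friction and masses are not known exactly. Their poses are not given: they have to be found in the camera images.
- door (a joint): Angle of the cupboard's door (rad): 0 level with the front, growing as it swings towards the robot and to the left, up to 1.75. Stiff enough to stay where it is left. It starts on the catch at about 0.136, looking nearly shut. Snapped shut it ends anywhere from -0.01 to 0.12, differently each time: only the feel tells.
- door_hinge (a point): Point on the door's upright hinge axis (left edge), 82 mm above the bench. Its frame turns with the door: x square to the panel, towards its inside; y along the panel towards the hinge; z up. The grey cupboard is 150 deep, 260 wide, 118 mm high and fixed; the panel is 12 mm thick (6 mm either side of this axis), reaches 246 mm from the axis, top at 112 mm.
- door_handle (a point): Grip point on the door's handle: an upright round bar 10 mm thick, from 40 to 102 mm above the bench, on two stand-offs at its ends. This point is 82 mm up; in the door's frame it lies at x -44 mm, y -215 mm from the hinge axis (its axis 38 mm out from the outer face). Same frame as the hinge. Pulling through the catch takes about 7 N here.
- tray_floor (a point): Centre of the floor of the open tray on the door's inner face, 22 mm above the bench; in the door's frame x +33, y -110 mm from the hinge axis. Inside 54 mm deep (x) by 110 mm long (y), walls 25 mm above the floor. It turns with the door; it is under the roof when shut and free from above with the door wide open.
- tube_center (a point): Centre of the dark steel spacer tube, 38 mm across, 72 mm tall, standing on end, about 0.3 kg. Its centre is 36 mm above what it stands on.
- strike (a point): Round hump (4 mm radius) under the tongue on the door's inner face; it rides over the catch's sprung roller. Door frame: x +50, y -215 mm from the hinge axis, 31 mm up.
- roller_axle (a point): Rest centre of the catch's white roller (4 mm radius), on the catch block inside at the right; x points into the cupboard. The block slides stiffly on its track (about 5 N): opening drags it out; shutting pushes it back up to 32 mm until it meets a stop set anew each time. Then the push climbs to about 13 N, the hump jumps the roller and the door pulls itself in. Snapped: strike 4 to 7 mm beyond this point in x; not snapped: 6 mm or more short of it.
- buffer (a joint): How far (m) the catch block's rubber buffer, which the shut door rests on, is squashed: 5 N per mm. About 0.002 when snapped shut and untouched; up to 0.0024 in the snap itself at a slow push. It spoils beyond 0.0028 (14 N).
- tin: Small round grease tin, 68 mm across and 63 mm tall, origin at its underside; a bystander.
- gauge: Folded feeler gauge, 17x92x10 mm, lying flat, origin at its underside; a bystander.
Mind the look-alikes: they are no part of the job. There is more than one size of the part that bears tube_center; the job needs the smallest.

How it is judged:
By the outcome, as a careful person would: the job done as asked, in the order asked, and still so for the second after the job is handed in, with the robot touching nothing.
It also fails if it takes over 72 s, if anything falls off the work surface, if the arm or the gripper's body presses on something with over 40 N, if the wrist force passes 120 N, or if a joint passes its speed limit or range.

## Robot

A 6-joint arm with a two-finger parallel gripper is mounted at the origin on a cart in front of the work surface, level with it; the furniture and walls round the work are solid. World frame = base frame: x ahead of the robot, y to its left, z up, the work surface at z = 0. Lengths are in m, angles in rad, forces in N, time in s.
With the tool pointing down it reaches from about 0.375 to 0.975 m from the base axis. Payload 3.8 kg.
Tool frame: the origin (TCP) lies on the mounting face of the last link; the fingertips stand 173 mm ahead of it and the grasp point (between the pads) lies 155 mm ahead of it; z points along the fingers, y is the line along which they close (so a half turn about z gives the same grasp; the last joint's range is limited). The gripper opens to 85 mm and grips with 20 to 120 N. Pads are 22 mm wide; open, the fingers measure 114 mm over their backs; the gripper's body (76 mm by 85 mm) begins 54 mm behind the grasp point. The pads swing forward as they close: fully open they stand 13 mm farther back than shut.
Start: joints at [-1.373, 0.264, 1.604, -0, 1.274, -0.037], TCP at [0.157, -0.656, 0.405] pointing down, gripper open.
Joint ranges: [-2.63, 2.63], [-0.94, 2.18], [0.31, 2.57], [-1.31, 4.45], [0, 2.66], [-2.55, 2.55]. Speed limits (rad/s): [2.57, 2.57, 3.14, 3.14, 3.14, 3.14].

## Interface

Orientations are given as a rotation vector (axis times angle).
In Python, from rig import env gives the robot as it stands.
- The arm moves only by the tool send_rows, never from a script. Its argument "increments" is one flat list of numbers, 7 for each row, row after row: the shift along the tool's x, y, z each as a share of 0.12 m, from -1 to 1, then the turn, a rotation vector about the tool's x, y, z each as a share of 360 degrees, from -1 to 1, then the opening, from 0 (shut) to 1 (fully open). A call has 1 to 12 rows; each row shifts and turns the commanded pose from where the row before left it, along the tool's axes as they then stand; what a row does not reach is not made up. A row lasts 1/8 s, in which the tool goes at most 62.5 mm and 10.7 degrees, less where a joint would pass 70% of its speed; a pose out of reach is approached as far as the arm can. A call with a number of a shift or a turn outside -1 to 1 is refused whole. A call with a gripper value outside its range is refused whole. The fingers move at their own pace and stop on an object; "squeeze" is the grip in N (left out, the last holds). Time passes only in rows, so rows that do not move let the fingers close. It gives the time, the measured TCP pose, the force, the opening and the grip force at its end, in the units of the state.
- env.sense(): the state, without advancing time (a new reading comes with each control period).
- env.camera(name): name is "scene" or "top" or "wrist"; returns the picture (420x560x3 uint8, red, green, blue); there is no depth.
- env.camera_info(name): a dict with "fx", "fy", "cx", "cy" (pixels), "pose" (4x4, takes a point from camera to world coordinates). Camera axes: x right, y down, z forward; pixel columns grow to the right and rows downward; lengths in m; the calibration is good to about 2 mm. A picture is of the moment at which its call begins: read the wrist's pose just before it. camera_info takes no time and is no camera call; for the wrist camera it gives the pose at the moment of the call.
- env.job_done(): hands the job in; it is judged then, once.
The state is a dict: "clock": time; "q": joint angles; "qvel": joint speeds; "joint_efforts": joint torques, N m; "position": TCP position; "tool_rot": TCP orientation; "force": force on the tool from outside, world axes, zero at the start; "torque": the same for the moment, N m; "gripper_width": finger opening in m; "grip_force": force on a finger pad.
Only numpy, scipy, OpenCV 4.12 (cv2) and the standard library are available. Lean on these libraries where they do the work, as an engineer would, in place of code of your own. Each camera call takes 0.05 s, during which the arm holds its last target. There are 200 camera calls.

## Working session

There is one attempt and no reset: what is moved stays moved. The work goes in short steps, Python scripts to look and compute and a tool call to move; the robot and the scene stay as the last step left them, time stands still between calls to the robot, and variables do not carry over. Pictures are saved under pics/ and viewed, at most 10 in all, crops included, and the job is handed in when it is done.

Besides the shell and the picture viewer there is one more tool, called after "Request:" as name(argument=value, ...) on one line, values as JSON. send_rows: Moves the arm, as the interface text tells. Its arguments: {"type":"object","properties":{"increments":{"type":"array"},"squeeze":{"type":"number"}},"required":["increments"]}

```bash
ls; mkdir -p pics; python3 - <<'E'
from rig import env
import cv2,numpy as np
np.set_printoptions(precision=4,suppress=True)
s=env.sense();print(s)
for n in("scene","top"):
    i=env.camera_info(n);print(n,i)
    cv2.imwrite(f"pics/{n}0.png",env.camera(n)[:,:,::-1])
E
```

```text
pics
{'clock': 0.0, 'q': array([-1.3729,  0.2648,  1.6054,  0.    ,  1.2737, -0.0369]), 'qvel': array([ 0.0017, -0.0001, -0.0005,  0.0006, -0.0001,  0.0006]), 'joint_efforts': array([  0.0006, -51.5107, -36.7316,  -0.0002,   0.0129,   0.    ]), 'position': array([ 0.157 , -0.6561,  0.4033]), 'tool_rot': array([-3.1177, -0.3676,  0.0003]), 'force': array([-0.1999, -0.8919,  0.3518]), 'torque': array([-0.0106, -0.0022,  0.0053]), 'grip_force': 0.0, 'gripper_width': 0.08556049489988811}
scene {'fx': 461.54817725366155, 'fy': 461.54817725366155, 'cx': 275.5728252828383, 'cy': 207.24336457436073, 'pose': array([[-0.5543, -0.5439,  0.63  , -0.0255],
       [-0.8323,  0.371 , -0.4119,  0.5046],
       [-0.0097, -0.7527, -0.6583,  0.7349],
       [ 0.    ,  0.    ,  0.    ,  1.    ]])}
top {'fx': 468.74377171344355, 'fy': 468.74377171344355, 'cx': 282.4399228495834, 'cy': 209.01847205258863, 'pose': array([[ 0.025 , -0.9849,  0.1715,  0.379 ],
       [-0.9993, -0.0198,  0.0319,  0.0682],
       [-0.028 , -0.1722, -0.9847,  1.1982],
       [ 0.    ,  0.    ,  0.    ,  1.    ]])}
```

View pics/scene0.png

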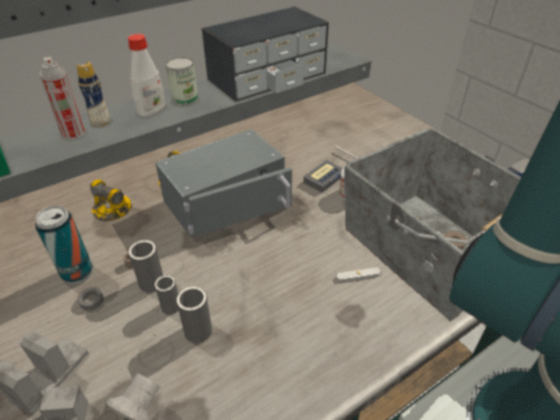

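View pics/top0.png

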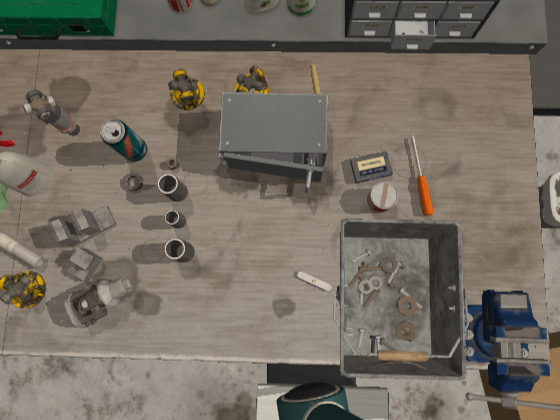

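The scene view shows the grey cupboard (roof about 160–285, 140–205) with its door slightly ajar on the right. Three dark tubes stand at top-view pixels A (169,187), B (172,218) and C (176,250). B looks narrowest and shortest, so it fits "smallest"; I'll confirm it in a crop.

```bash
cat > h.py <<'E'
import numpy as np,cv2
from rig import env
np.set_printoptions(precision=4,suppress=True)
def ray(n,u,v,z):
    i=env.camera_info(n);P=i["pose"]
    d=P[:3,:3]@np.array([(u-i["cx"])/i["fx"],(v-i["cy"])/i["fy"],1]);o=P[:3,3]
    return o+d*(z-o[2])/d[2]
def proj(n,p):
    i=env.camera_info(n);P=i["pose"];c=P[:3,:3].T@(np.asarray(p)-P[:3,3])
    return np.array([i["fx"]*c[0]/c[2]+i["cx"],i["fy"]*c[1]/c[2]+i["cy"]])
E
python3 - <<'E'
from h import *
im=cv2.imread("pics/top0.png")
a=cv2.resize(im[85:205,205:345],(700,600),interpolation=cv2.INTER_CUBIC)
cv2.imwrite("pics/cup.png",a)
s=cv2.imread("pics/scene0.png")
b=cv2.resize(im[165:265,130:210],(400,500),interpolation=cv2.INTER_CUBIC)
c=cv2.resize(s[230:350,120:216],(400,500),interpolation=cv2.INTER_CUBIC)
cv2.imwrite("pics/tubes.png",np.hstack([b,c]))
for u,v in[(169,183),(172,216),(175,246)]:print(ray("top",u,v,.072))
E
```

```text
[0.6349 0.3878 0.072 ]
[0.5523 0.3749 0.072 ]
[0.4789 0.3627 0.072 ]
```

View pics/cup.png

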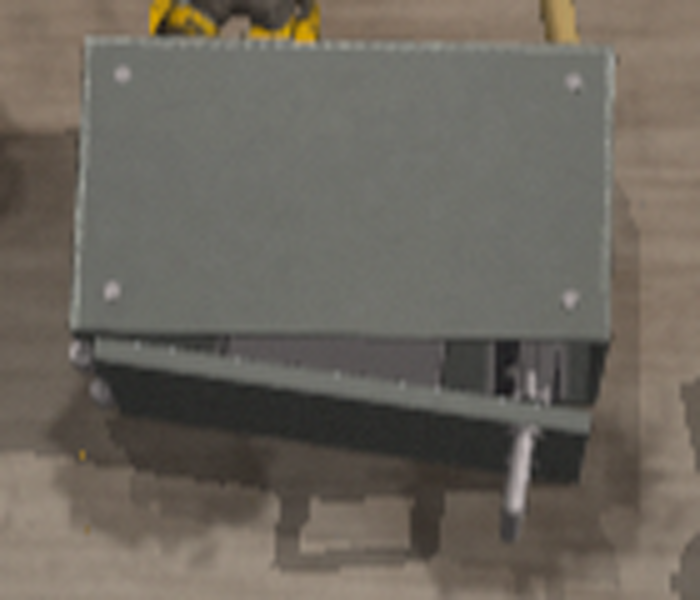

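View pics/tubes.png

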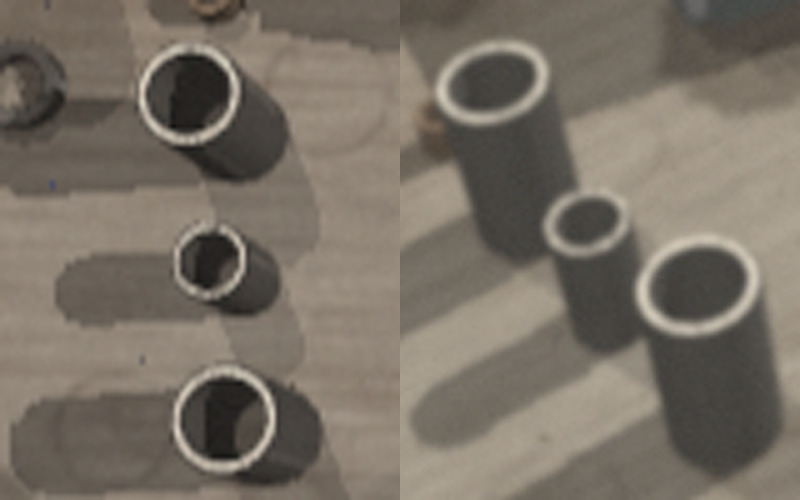

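The crop confirms it: B is clearly narrower and shorter than A and C, so B is the spacer tube. Next I'll locate the door geometry.

```bash
cat >> h.py <<'E'
def door(p,H,c,th):  # p in door frame (z absolute), H hinge xy, c cupboard yaw
    a=c-th;R=np.array([[np.cos(a),-np.sin(a)],[np.sin(a),np.cos(a)]])
    return np.r_[np.asarray(H)+R@np.asarray(p[:2]),p[2]]
E
python3 - <<'E'
from h import *
f=lambda X,Y:((X+.5)/5-.5+205,(Y+.5)/5-.5+85)
C=[ray("top",*f(*q),.118) for q in[(88,38),(612,47),(608,338),(73,332)]]
for q in C:print(q)
print([np.linalg.norm(C[i]-C[i-1]) for i in range(4)])
d=C[0]-C[1];c1=np.arctan2(-d[0],d[1]);d=C[3]-C[2];c2=np.arctan2(-d[0],d[1]);print("yaw",c1,c2)
R=ray("top",*f(589,420),.112);L=ray("top",*f(95,350),.112)
d=L-R;a=np.arctan2(-d[0],d[1]);print("door",R,L,np.linalg.norm(d),"ang",a)
c=(c1+c2)/2
u=d/np.linalg.norm(d);H=(R+.246*u)[:2];th=c-a;print("H",H,"th",th)
ce=np.mean(C,0)[:2];Rc=np.array([[np.cos(c),-np.sin(c)],[np.sin(c),np.cos(c)]])
print("hinge in cupboard",Rc.T@(H-ce), "nominal (-.075,.13) corner")
print("handle",door([-.044,-.215,.082],H,c,th))
# tube: both views
from scipy.optimize import least_squares
obs=[("top",(209.5/5-.5+130,260.5/5-.5+165)),("scene",(187.5*.24-.5+120,222.5*.24-.5+230))]
r=least_squares(lambda x:np.concatenate([proj(n,[x[0],x[1],.072])-o for n,o in obs]),[.55,.37]);print("tube",r.x,r.fun)
for n in("top","scene"):
    im=cv2.imread(f"pics/{n}0.png")
    x0,y0,w,hh,k=(205,85,140,120,5) if n=="top" else (150,125,150,120,5)
    im=cv2.resize(im[y0:y0+hh,x0:x0+w],None,fx=k,fy=k)
    def pt(p,col):
        q=(proj(n,p)-[x0,y0]+.5)*k;cv2.circle(im,tuple(int(t) for t in q),3,col,-1)
    for t,col in((th,(0,0,255)),(.136,(0,255,0))):
        for z in(.04,.082,.102):pt(door([-.044,-.215,z],H,c,t),col)
        for p in([-.006,-.246],[.006,-.246],[.006,0],[-.006,0]):pt(door([*p,.112],H,c,t),col)
        pt(door([0,0,.082],H,c,t),(255,0,0))
    cv2.imwrite(f"pics/ov_{n}.png",im)
a=cv2.imread("pics/ov_scene.png")
cv2.imwrite("pics/ov.png",a)
E
```

```text
[0.8553 0.2585 0.118 ]
[0.8539 0.0016 0.118 ]
[0.7067 0.0023 0.118 ]
[0.7054 0.2586 0.118 ]
[np.float64(0.1498871303736698), np.float64(0.25684730647392057), np.float64(0.147212556991823), np.float64(0.25637557947385964)]
yaw -0.0055313822819372934 0.004895580791233777
door [0.6678 0.0106 0.112 ] [0.6984 0.2486 0.112 ] 0.23999610390627815 ang -0.12786455083846146
H [0.6992 0.2546] th 0.1275466500931097
hinge in cupboard [-0.0812  0.1243] nominal (-.075,.13) corner
handle [0.6281 0.0469 0.082 ]
tube [0.5493 0.3762] [-0.0175  0.5775 -0.2388 -0.5175]
```

View pics/ov.png

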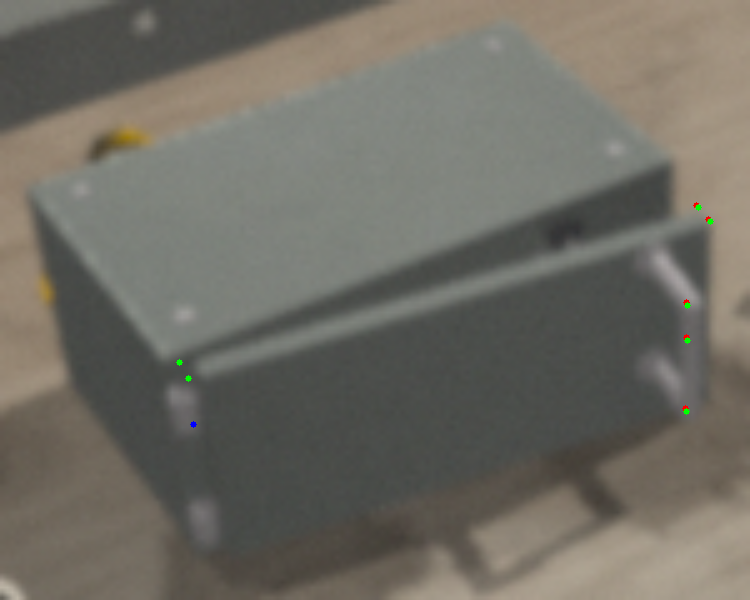

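The overlay matches the door, hinge and handle to about 1–2 mm: hinge (0.699, 0.254), yaw about 0, tube (0.549, 0.376). Now a planning helper.

```bash
cat >> h.py <<'E'
from scipy.spatial.transform import Rotation as Ro, Slerp
H=np.array([.699,.254])
def down(psi): # tool x heading psi, z down
    c,s=np.cos(psi),np.sin(psi);return Ro.from_matrix(np.array([[c,s,0],[s,-c,0],[0,0,-1]]))
def cur():
    s=env.sense();return np.array(s["position"]),Ro.from_rotvec(s["tool_rot"])
def rows(poses,g):
    p,R=poses[0];out=[]
    for q,S in poses[1:]:
        d=R.inv().apply(q-p)/.12;w=(R.inv()*S).as_rotvec()/(2*np.pi)
        out+=[*np.round(d,4),*np.round(w,4),g];p,R=q,S
    print(len(out)//7,"rows:",", ".join(f"{v+0:.4g}" for v in out))
def line(start,pos,psi,n,g,via=None):
    """straight, n rows; yaw passes through via to choose turn side"""
    p,R=start;P=[start]
    x=R.as_matrix()[:,0];a0=np.arctan2(x[1],x[0])
    T=(down(a0).inv()*R)
    for k in range(1,n+1):
        t=k/n;P.append((p+(np.array(pos)-p)*t,down(a0+(psi-a0)*t)*(Ro.from_rotvec(T.as_rotvec()*(1-t)))))
    rows(P,g);return P[-1]
def grasp(th,z=.237,off=(0,0)):
    d=door([-.044+off[0],-.215+off[1],z],H,0,th);return d,np.pi-th
E
python3 - <<'E'
from h import *
p,a=grasp(.136);print(p,a)
e=line(cur(),[*p[:2],.40],a,18,1)
line(e,p,a,5,1)
E
```

```text
[0.6263 0.047  0.237 ] 3.005592653589793
18 rows: 0.287, -0.266, 0.0022, 0, -0.0001, -0.0245, 1, 0.3244, -0.2189, 0.0021, 0, 0, -0.0245, 1, 0.3542, -0.1666, 0.0019, 0, 0, -0.0245, 1, 0.3755, -0.1103, 0.0018, 0, 0, -0.0245, 1, 0.388, -0.0514, 0.0017, 0, 0, -0.0245, 1, 0.3913, 0.0087, 0.0016, 0, 0, -0.0245, 1, 0.3853, 0.0686, 0.0015, 0, 0, -0.0245, 1, 0.3702, 0.1268, 0.0014, 0, 0, -0.0245, 1, 0.3464, 0.1821, 0.0014, 0, 0, -0.0245, 1, 0.3144, 0.2331, 0.0014, 0, 0, -0.0245, 1, 0.2749, 0.2785, 0.0013, 0, 0, -0.0245, 1, 0.229, 0.3174, 0.0013, 0, 0, -0.0245, 1, 0.1776, 0.3487, 0.0014, 0, 0, -0.0245, 1, 0.122, 0.3719, 0.0014, 0, 0, -0.0245, 1, 0.0636, 0.3862, 0.0014, 0, 0, -0.0245, 1, 0.0036, 0.3914, 0.0015, 0, 0, -0.0245, 1, -0.0564, 0.3873, 0.0015, 0, 0, -0.0245, 1, -0.1151, 0.374, 0.0016, 0, 0, -0.0245, 1
5 rows: 0, 0, 0.2717, 0, 0, 0, 1, 0, 0, 0.2717, 0, 0, 0, 1, 0, 0, 0.2717, 0, 0, 0, 1, 0, 0, 0.2717, 0, 0, 0, 1, 0, 0, 0.2717, 0, 0, 0, 1
```

Request:
send_rows(increments=[0.287,-0.266,0,0,0,-0.0245,1,0.324,-0.219,0,0,0,-0.0245,1,0.354,-0.167,0,0,0,-0.0245,1,0.376,-0.11,0,0,0,-0.0245,1,0.388,-0.051,0,0,0,-0.0245,1,0.391,0.009,0,0,0,-0.0245,1,0.385,0.069,0,0,0,-0.0245,1,0.37,0.127,0,0,0,-0.0245,1,0.346,0.182,0,0,0,-0.0245,1,0.314,0.233,0,0,0,-0.0245,1,0.275,0.279,0,0,0,-0.0245,1,0.229,0.317,0,0,0,-0.0245,1])

```text
clock: 1.6
position: [0.4704, -0.1864, 0.4043]
tool_rot: [-1.58, -2.715, 0.0]
force: [0.3, -1.1, 0.0]
gripper_width: 0.0862
grip_force: 0.0
```

Request:
send_rows(increments=[0.178,0.349,0,0,0,-0.0245,1,0.122,0.372,0,0,0,-0.0245,1,0.064,0.386,0,0,0,-0.0245,1,0.004,0.391,0,0,0,-0.0245,1,-0.056,0.387,0,0,0,-0.0245,1,-0.115,0.374,0,0,0,-0.0245,1,0,0,0,0,0,0,1,0,0,0,0,0,0,1])

```text
clock: 2.6
position: [0.6258, 0.0464, 0.4039]
tool_rot: [-0.214, -3.133, 0.001]
force: [-0.3, -0.2, 0.4]
gripper_width: 0.0852
grip_force: 0.0
```

```bash
python3 - <<'E'
from h import *
s=env.sense();print(s["clock"],s["position"],s["tool_rot"],s["force"],s["q"])
p,a=grasp(.136);
line(cur(),[*p[:2],p[2]],a,4,1)
cv2.imwrite("pics/w1.png",env.camera("wrist")[:,:,::-1])
E
```

```text
2.6 [0.6258 0.0464 0.4039] [-0.2139 -3.1326  0.0011] [-0.3093 -0.2278  0.4041] [ 0.0345  0.1762  1.7113 -0.0006  1.2559 -1.3998]
4 rows: -0.0013, 0.0015, 0.3477, 0, -0.0001, 0, 1, -0.0012, 0.0014, 0.3477, 0, -0.0001, 0, 1, -0.001, 0.0014, 0.3477, 0, -0.0001, 0, 1, -0.0009, 0.0013, 0.3477, 0, -0.0001, 0, 1
```

View pics/w1.png

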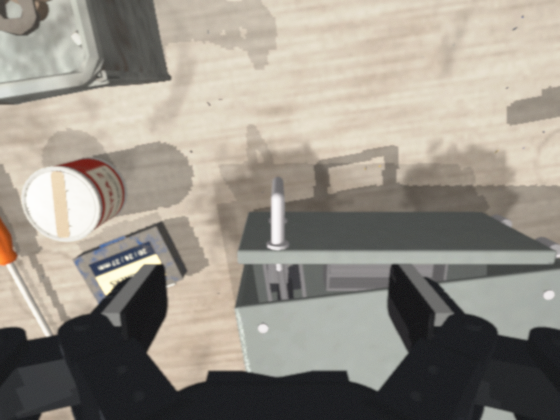

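The wrist view shows the handle bar end at about (278,182). It is centred between the fingers, with the panel edge level in the image (y≈257). I'll descend, then grip.

Request:
send_rows(increments=[0,0.002,0.348,0,0,0,1,0,0.002,0.348,0,0,0,1,0,0.002,0.348,0,0,0,1,0,0,0.348,0,0,0,1,0,0,0,0,0,0,0,0,0,0,0,0,0,0,0,0,0,0,0,0,0,0,0,0,0,0,0,0,0,0,0,0,0,0,0], squeeze=60)

```text
clock: 3.78
position: [0.6271, 0.0465, 0.2399]
tool_rot: [0.212, 3.131, -0.002]
force: [-1.9, -4.6, 6.5]
gripper_width: 0.0086
grip_force: 58.4
```

Request:
send_rows(increments=[0.049,0.011,0,0,0,0.0044,0,0.049,0.011,0,0,0,0.0044,0,0.049,0.011,0,0,0,0.0044,0,0.049,0.011,0,0,0,0.0044,0])

```text
clock: 4.28
position: [0.6047, 0.0557, 0.2398]
tool_rot: [0.387, 3.115, -0.002]
force: [-1.7, -6.3, 7.3]
gripper_width: 0.0084
grip_force: 59.1
```

Request:
send_rows(increments=[0.049,0.011,0,0,0,0.0044,0,0.049,0.011,0,0,0,0.0044,0,0.098,0.023,0,0,0,0.0088,0,0.098,0.023,0,0,0,0.0088,0,0.098,0.023,0,0,0,0.0088,0,0.098,0.023,0,0,0,0.0088,0,0.098,0.023,0,0,0,0.0088,0,0.098,0.023,0,0,0,0.0088,0])

```text
clock: 5.28
position: [0.5368, 0.1063, 0.2398]
tool_rot: [0.98, 2.983, -0.003]
force: [-3.7, -6.5, 10.7]
gripper_width: 0.0081
grip_force: 59.5
```

```bash
python3 - <<'E'
from h import *
s=env.sense();print(s["clock"],s["position"],s["tool_rot"],s["force"],s["torque"],s["q"])
p,R=cur();x=R.as_matrix()[:,0];print("psi th",np.pi-np.arctan2(x[1],x[0])%(2*np.pi))
v=p[:2]-H;print("th from pos",-np.pi/2-np.arctan2(v[1],v[0])+np.arctan2(.044,.215)-0, np.hypot(*v), np.hypot(.044,.215))
E
```

```text
5.275 [0.5368 0.1063 0.2398] [ 0.9804  2.9833 -0.0027] [-3.6742 -6.5426 10.6828] [-0.8845  0.6012 -0.0623] [ 0.1506  0.1857  2.0288 -0.0027  0.9266 -0.7835]
psi th 0.6349975387521258
th from pos 1.0339486502707569 0.21936965157611835 0.219456145960873
```

Request:
send_rows(increments=[0.098,0.023,0,0,0,0.0088,0,0.098,0.023,0,0,0,0.0088,0,0.098,0.023,0,0,0,0.0088,0,0.098,0.023,0,0,0,0.0088,0,0.098,0.023,0,0,0,0.0088,0,0.098,0.023,0,0,0,0.0088,0,0.098,0.023,0,0,0,0.0088,0,0.098,0.023,0,0,0,0.0088,0])

```text
clock: 6.28
position: [0.4893, 0.1906, 0.2397]
tool_rot: [-1.612, -2.696, 0.002]
force: [-6.1, -3.4, 12.1]
gripper_width: 0.0089
grip_force: 59.8
```

Request:
send_rows(increments=[0.098,0.023,0,0,0,0.0088,0,0.098,0.023,0,0,0,0.0088,0,0.098,0.023,0,0,0,0.0088,0,0.098,0.023,0,0,0,0.0088,0,0.098,0.023,0,0,0,0.0088,0,0.098,0.023,0,0,0,0.0088,0,0.05,0.011,0,0,0,0.0044,0,0,0,0,0,0,0,0.5,0,0,0,0,0,0,0.5])

```text
clock: 7.4
position: [0.481, 0.2683, 0.2379]
tool_rot: [2.065, 2.367, 0.001]
force: [-0.1, 0.0, -0.7]
gripper_width: 0.0429
grip_force: 0.0
```

```bash
cat >> h.py <<'E'
def theta():
    p,R=cur();v=p[:2]-H;x=R.as_matrix()[:,0]
    return -np.pi/2-np.arctan2(v[1],v[0])-.2018, np.pi-np.arctan2(x[1],x[0])%(2*np.pi), np.hypot(*v)
E
python3 - <<'E'
from h import *
s=env.sense();print(s["clock"],s["position"],s["tool_rot"],s["force"],s["q"])
print(theta())
p,R=cur()
x=R.as_matrix()[:,0];a0=np.arctan2(x[1],x[0])
e=line((p,R),[*p[:2],.40],a0,4,.5)
for a in (0,-np.pi/2+a0): print(a,)
print("a0",a0)
E
```

```text
7.4 [0.481  0.2683 0.2379] [2.0653 2.3671 0.0009] [-0.1025  0.0396 -0.6598] [0.4635 0.1944 2.0225 0.0001 0.9241 0.3275]
(np.float64(-4.848727641022787), np.float64(1.4348405785319212), np.float64(0.21843517918692842))
4 rows: 0.0001, 0.0002, -0.3378, 0, 0, 0, 0.5, 0.0001, 0.0001, -0.3378, 0, 0, 0, 0.5, 0, 0.0001, -0.3378, 0, 0, 0, 0.5, 0, 0, -0.3378, 0, 0, 0, 0.5
0
0.1359557482629754
a0 1.706752075057872
```

```bash
python3 - <<'E'
from h import *
p,R=cur();a0=1.7068
e=(np.array([p[0],p[1],.36]),down(a0))
e=line(e,[.549,.376,.36],.16,9,1)
line(e,[.549,.376,.215],.16,5,1)
E
```

```text
9 rows: 0.0903, 0.0759, 0, 0, 0, 0.0274, 1, 0.1019, 0.0593, 0, 0, 0, 0.0274, 1, 0.1106, 0.041, 0, 0, 0, 0.0274, 1, 0.116, 0.0215, 0, 0, 0, 0.0274, 1, 0.1179, 0.0014, 0, 0, 0, 0.0274, 1, 0.1164, -0.0188, 0, 0, 0, 0.0274, 1, 0.1115, -0.0385, 0, 0, 0, 0.0274, 1, 0.1033, -0.057, 0, 0, 0, 0.0274, 1, 0.092, -0.0738, 0, 0, 0, 0.0274, 1
5 rows: 0, 0, 0.2417, 0, 0, 0, 1, 0, 0, 0.2417, 0, 0, 0, 1, 0, 0, 0.2417, 0, 0, 0, 1, 0, 0, 0.2417, 0, 0, 0, 1, 0, 0, 0.2417, 0, 0, 0, 1
```

Request:
send_rows(increments=[0,0,-0.339,0,0,0,0.5,0,0,-0.339,0,0,0,0.5,0,0,-0.339,0,0,0,0.8])

```text
clock: 7.78
position: [0.4809, 0.2678, 0.3605]
tool_rot: [-2.066, -2.366, 0.001]
force: [0.7, 0.3, -0.9]
gripper_width: 0.0597
grip_force: 0.0
```

Request:
send_rows(increments=[0.0903,0.076,0,0,0,0.0274,1,0.102,0.0593,0,0,0,0.0274,1,0.1106,0.041,0,0,0,0.0274,1,0.116,0.0215,0,0,0,0.0274,1,0.118,0.0014,0,0,0,0.0274,1,0.1164,-0.0188,0,0,0,0.0274,1,0.1115,-0.0385,0,0,0,0.0274,1,0.1033,-0.057,0,0,0,0.0274,1,0.092,-0.0738,0,0,0,0.0274,1,0,0,0,0,0,0,1,0,0,0,0,0,0,1])

```text
clock: 9.15
position: [0.549, 0.3753, 0.3592]
tool_rot: [3.131, 0.25, -0.001]
force: [0.3, -0.6, 0.1]
gripper_width: 0.0853
grip_force: 0.0
```

```bash
python3 - <<'E'
from h import *
s=env.sense();print(s["clock"],s["position"],s["tool_rot"],s["q"])
im=env.camera("wrist");b=env.camera("top")
e=line(cur(),[.549,.376,.215],.16,5,1)
print(proj("wrist",[.549,.376,.072]))
cv2.imwrite("pics/w2.png",np.hstack([im[:,:,::-1][:,80:480],cv2.resize(b[100:300,150:350,::-1],(400,420))]))
E
```

```text
9.15 [0.549  0.3753 0.3592] [ 3.1309  0.2504 -0.0014] [ 0.5623  0.2756  1.6744 -0.0002  1.1926  1.9736]
5 rows: 0.0004, -0.0012, 0.2409, 0, 0, -0.0001, 1, 0.0003, -0.0012, 0.2409, 0, 0, -0.0001, 1, 0.0003, -0.0012, 0.2409, 0, 0, -0.0001, 1, 0.0003, -0.0012, 0.2409, 0, 0, -0.0001, 1, 0.0003, -0.0011, 0.2409, 0, 0, -0.0001, 1
[275.7481 201.5426]
```

View pics/w2.png

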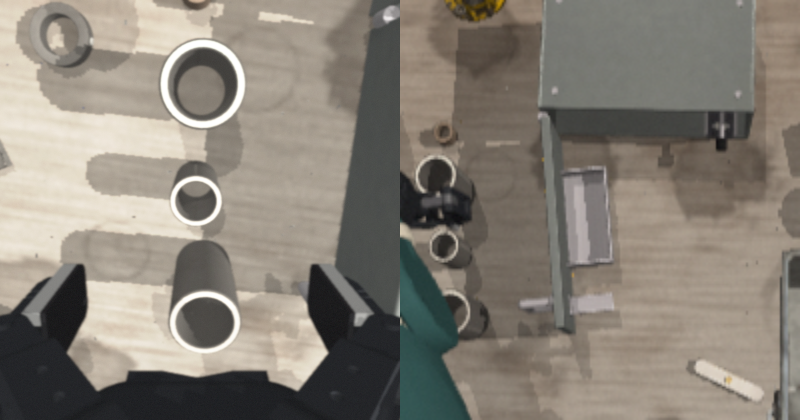

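Wrist view: B's rim is at (275,201), exactly where predicted. The top view shows the door wide open with the tray clear. I'll descend and grip.

Request:
send_rows(increments=[0,-0.001,0.3,0,0,0,1,0,-0.001,0.3,0,0,0,1,0,-0.001,0.3,0,0,0,1,0,-0.001,0.3,0,0,0,1,0,0,0,0,0,0,0,0,0,0,0,0,0,0,0,0,0,0,0,0,0,0,0,0,0,0,0,0], squeeze=40)

```text
clock: 10.25
position: [0.5501, 0.3768, 0.2184]
tool_rot: [-3.13, -0.246, -0.006]
force: [-0.5, -1.2, 5.4]
gripper_width: 0.0365
grip_force: 40.5
```

Request:
send_rows(increments=[0,0,-0.2,0,0,0,0,0,0,-0.35,0,0,0,0,0,0,-0.35,0,0,0,0,0,0,-0.35,0,0,0,0])

```text
clock: 10.75
position: [0.5486, 0.3761, 0.3663]
tool_rot: [3.131, 0.246, -0.002]
force: [0.4, 0.2, -3.7]
gripper_width: 0.036
grip_force: 41.3
```

```bash
python3 - <<'E'
from h import *
s=env.sense();print(s["clock"],s["position"],s["tool_rot"],s["force"],s["gripper_width"])
th=1.434
t=door([.033,-.11,.36],H,0,th);print(t)
e=line(cur(),t,np.pi-th,10,0)
line(e,[*t[:2],.022+.060+.155+.003],np.pi-th,5,0)
E
```

```text
10.75 [0.5486 0.3761 0.3663] [ 3.1315  0.2463 -0.0018] [ 0.3604  0.1881 -3.6814] 0.03600802405568893
[0.5945 0.2063 0.36  ]
10 rows: 0.0157, 0.1457, 0.0053, 0, 0, -0.0247, 0, -0.007, 0.1464, 0.0053, 0, 0, -0.0247, 0, -0.0296, 0.1435, 0.0054, 0, 0, -0.0247, 0, -0.0514, 0.1373, 0.0054, 0, 0, -0.0247, 0, -0.072, 0.1277, 0.0054, 0, 0, -0.0247, 0, -0.0908, 0.115, 0.0054, 0, 0, -0.0247, 0, -0.1075, 0.0996, 0.0054, 0, 0, -0.0247, 0, -0.1216, 0.0818, 0.0053, 0, 0, -0.0247, 0, -0.1328, 0.0621, 0.0053, 0, 0, -0.0247, 0, -0.1408, 0.0408, 0.0053, 0, 0, -0.0247, 0
5 rows: 0, 0, 0.2, 0, 0, 0, 0, 0, 0, 0.2, 0, 0, 0, 0, 0, 0, 0.2, 0, 0, 0, 0, 0, 0, 0.2, 0, 0, 0, 0, 0, 0, 0.2, 0, 0, 0, 0
```

Request:
send_rows(increments=[0.016,0.146,0,0,0,-0.0247,0,-0.007,0.146,0,0,0,-0.0247,0,-0.03,0.1435,0,0,0,-0.0247,0,-0.0514,0.137,0,0,0,-0.0247,0,-0.072,0.128,0,0,0,-0.0247,0,-0.091,0.115,0,0,0,-0.0247,0,-0.1075,0.0996,0,0,0,-0.0247,0,-0.1216,0.082,0,0,0,-0.0247,0,-0.133,0.062,0,0,0,-0.0247,0,-0.141,0.041,0,0,0,-0.0247,0,0,0,0,0,0,0,0,0,0,0,0,0,0,0])

```text
clock: 12.25
position: [0.5948, 0.2068, 0.3654]
tool_rot: [-2.065, -2.366, 0.0]
force: [-0.4, 0.3, -4.4]
gripper_width: 0.0366
grip_force: 41.3
```

```bash
python3 - <<'E'
from h import *
s=env.sense();print(s["clock"],s["position"],s["tool_rot"],s["force"],s["gripper_width"])
p,R=cur();th=1.434
a=-th;M=np.array([[np.cos(a),-np.sin(a)],[np.sin(a),np.cos(a)]]);print("door frame",M.T@(p[:2]-H))
im=env.camera("wrist");b=env.camera("top")
n="top";k=6;x0,y0=230,110
c=cv2.resize(b[y0:y0+100,x0:x0+60,::-1],None,fx=k,fy=k)
for q in([.006,-.055],[.006,-.165],[.06,-.055],[.06,-.165]):
    u=(proj(n,door([*q,.047],H,0,th))-[x0,y0]+.5)*k;cv2.circle(c,tuple(int(t) for t in u),3,(0,0,255),-1)
cv2.imwrite("pics/w3.png",np.hstack([cv2.resize(im[:,100:440,::-1],(440,600)),c]))
E
```

```text
12.25 [0.5948 0.2068 0.3654] [-2.0653 -2.3662  0.0003] [-0.3664  0.2929 -4.3564] 0.03656167917918584
door frame [ 0.0326 -0.1097]
```

View pics/w3.png

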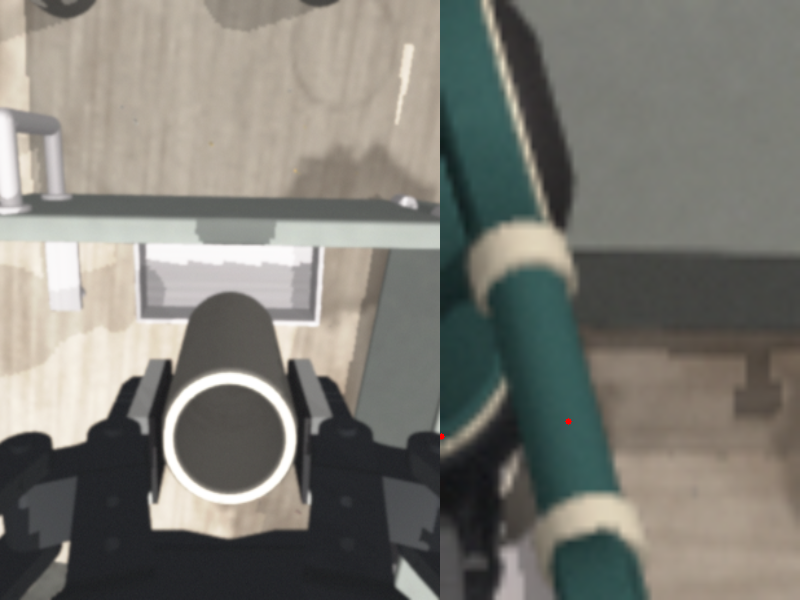

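The wrist view shows the tube centred along the tray (tray x 140–318, tube 165–298) and the door parallel to the tool. I'll lower it to just above the floor.

Request:
send_rows(increments=[0,0,0.25,0,0,0,0,0,0,0.25,0,0,0,0,0,0,0.25,0,0,0,0,0,0,0.2,0,0,0,0,0,0,0.06,0,0,0,0,0,0,0,0,0,0,0])

```text
clock: 13.1
position: [0.595, 0.2069, 0.2444]
tool_rot: [-2.063, -2.369, 0.001]
force: [-0.1, -0.0, -3.8]
gripper_width: 0.036
grip_force: 41.2
```

Request:
send_rows(increments=[0,0,0.015,0,0,0,0,0,0,0.015,0,0,0,0,0,0,0,0,0,0,0])

```text
clock: 13.48
position: [0.5953, 0.2065, 0.2414]
tool_rot: [2.063, 2.369, 0.001]
force: [0.2, 0.6, -3.6]
gripper_width: 0.036
grip_force: 41.3
```

Request:
send_rows(increments=[0,0,0.01,0,0,0,0,0,0,0,0,0,0,0])

```text
clock: 13.72
position: [0.5954, 0.2065, 0.2405]
tool_rot: [2.063, 2.369, 0.001]
force: [-1.5, -0.8, -0.2]
gripper_width: 0.036
grip_force: 41.6
```

Request:
send_rows(increments=[0,0,0.004,0,0,0,0,0,0,0,0,0,0,0.5,0,0,0,0,0,0,0.6,0,0,0,0,0,0,0.7,0,0,0,0,0,0,0.7,0,0,-0.1,0,0,0,0.7,0,0,-0.3,0,0,0,0.7,0,0,-0.4,0,0,0,0.7,0,0,-0.4,0,0,0,0.7])

```text
clock: 14.85
position: [0.595, 0.2065, 0.3854]
tool_rot: [2.063, 2.369, 0.001]
force: [0.6, -0.1, 0.1]
gripper_width: 0.0597
grip_force: 0.0
```

```bash
python3 - <<'E'
from h import *
p,R=cur();print(p,env.sense()["clock"])
im=env.camera("wrist")
cv2.imwrite("pics/w4.png",im[:,:,::-1])
print(proj("wrist",door([.033,-.11,.094],H,0,1.434)))
# push pose: closed fingers outside bar, tool y along door y; fist centre 5+11+12mm out
t,a=grasp(1.434,off=(-.032,0),z=.40);print(t)
e=line(cur(),t,a,7,0)
line(e,[*t[:2],.232],a,5,0)
E
```

```text
[0.595  0.2065 0.3854] 14.85
[268.3704 198.2523]
[0.4756 0.3    0.4   ]
7 rows: 0.1294, -0.1277, -0.0084, 0.0003, 0, 0, 0, 0.1294, -0.1277, -0.0082, 0.0003, 0, 0, 0, 0.1294, -0.1278, -0.008, 0.0003, 0, 0, 0, 0.1294, -0.1278, -0.0078, 0.0003, 0, 0, 0, 0.1293, -0.1278, -0.0076, 0.0003, 0, 0, 0, 0.1293, -0.1279, -0.0074, 0.0003, 0, 0, 0, 0.1293, -0.1279, -0.0072, 0.0003, 0, 0, 0
5 rows: 0, 0, 0.28, 0, 0, 0, 0, 0, 0, 0.28, 0, 0, 0, 0, 0, 0, 0.28, 0, 0, 0, 0, 0, 0, 0.28, 0, 0, 0, 0, 0, 0, 0.28, 0, 0, 0, 0
```

View pics/w4.png

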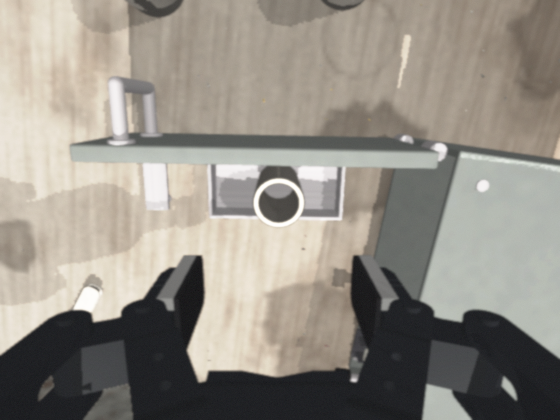

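The tube stands upright inside the tray (rim at 278,203; tray 210–343 × 165–218). Now I'll move outside the handle with a closed fist.

Request:
send_rows(increments=[0.13,-0.128,0,0,0,0,0,0.13,-0.128,0,0,0,0,0,0.13,-0.128,0,0,0,0,0,0.13,-0.128,0,0,0,0,0,0.13,-0.128,0,0,0,0,0,0.13,-0.128,0,0,0,0,0,0.13,-0.128,0,0,0,0,0,0,0,0.3,0,0,0,0,0,0,0.3,0,0,0,0,0,0,0.3,0,0,0,0,0,0,0.3,0,0,0,0,0,0,0.03,0,0,0,0])

```text
clock: 16.4
position: [0.4716, 0.2994, 0.2327]
tool_rot: [-2.061, -2.368, 0.01]
force: [-1.1, -0.2, -1.0]
gripper_width: 0.0
grip_force: 0.0
```

```bash
python3 - <<'E'
from h import *
s=env.sense();p,R=cur();print(p,s["clock"],s["force"],s["gripper_width"],theta())
th=1.434
a=-th;M=np.array([[np.cos(a),-np.sin(a)],[np.sin(a),np.cos(a)]]);print("door frame",M.T@(p[:2]-H))
E
```

```text
[0.4716 0.2994 0.2327] 16.4 [-1.0948 -0.183  -1.0482] 4.150194871135836e-06 (np.float64(-4.717216890591111), np.float64(1.4325877182202869), np.float64(0.23189995165952676))
door frame [-0.076  -0.2191]
```

Request:
send_rows(increments=[-0.05,0.033,0,0,0,0,0,-0.04,0,0,0,0,0,0,0,0,0,0,0,0,0])

```text
clock: 16.77
position: [0.4798, 0.2896, 0.2373]
tool_rot: [2.063, 2.368, 0.004]
force: [-0.3, 0.4, -0.8]
gripper_width: 0.0002
grip_force: 0.0
```

Request:
send_rows(increments=[-0.025,0,0,0,0,0,0,-0.025,0,0,0,0,0,0,0,0,0,0,0,0,0])

```text
clock: 17.15
position: [0.4798, 0.2835, 0.2356]
tool_rot: [2.063, 2.369, -0.0]
force: [0.8, 0.4, -0.1]
gripper_width: 0.0001
grip_force: 0.0
```

```bash
python3 - <<'E'
from h import *
s=env.sense();p,R=cur()
th=1.434;a=-th;M=np.array([[np.cos(a),-np.sin(a)],[np.sin(a),np.cos(a)]]);d=M.T@(p[:2]-H);print("door frame",d)
P=[(door([*d,.235],H,0,t),down(np.pi-t)) for t in (1.434,1.379)];rows(P,0)
P=[(door([*d,.235],H,0,t),down(np.pi-t)) for t in (1.434,1.406)];rows(P,0)
E
```

```text
door frame [-0.0591 -0.2131]
1 rows: -0.0984, -0.0244, 0, 0, 0, -0.0088, 0
1 rows: -0.0499, -0.0131, 0, 0, 0, -0.0045, 0
```

Request:
send_rows(increments=[-0.05,-0.013,0,0,0,-0.0045,0,-0.05,-0.013,0,0,0,-0.0045,0,-0.098,-0.024,0,0,0,-0.0088,0,-0.098,-0.024,0,0,0,-0.0088,0])

```text
clock: 17.65
position: [0.4779, 0.2469, 0.2356]
tool_rot: [-1.854, -2.536, 0.0]
force: [-0.2, 1.2, 0.9]
gripper_width: -0.0002
grip_force: 0.0
```

```bash
cat >> h.py <<'E'
def st():
    s=env.sense();p,R=cur();x=R.as_matrix()[:,0];th=np.pi-np.arctan2(x[1],x[0])%(2*np.pi)
    a=-th;M=np.array([[np.cos(a),-np.sin(a)],[np.sin(a),np.cos(a)]])
    print("t",s["clock"],"th_tool",round(th,4),"doorframe",M.T@(p[:2]-H),"z",p[2],"F door",M.T@s["force"][:2],s["force"][2])
E
python3 -c "
from h import *
st()"
```

```text
t 17.65 th_tool 1.2626 doorframe [-0.0603 -0.2129] z 0.23558955297181894 F door [-1.2241  0.1642] 0.9408627325534494
```

Request:
send_rows(increments=[-0.098,-0.024,0,0,0,-0.0088,0,-0.098,-0.024,0,0,0,-0.0088,0,-0.098,-0.024,0,0,0,-0.0088,0,-0.098,-0.024,0,0,0,-0.0088,0,-0.098,-0.024,0,0,0,-0.0088,0,-0.098,-0.024,0,0,0,-0.0088,0,-0.098,-0.024,0,0,0,-0.0088,0])

```text
clock: 18.52
position: [0.497, 0.1647, 0.2353]
tool_rot: [-1.332, -2.844, 0.001]
force: [-0.3, 0.7, 1.2]
gripper_width: -0.0002
grip_force: 0.0
```

```bash
python3 - <<'E'
from h import *
st()
im=env.camera("top")[80:230,200:350,::-1];s=env.camera("scene")[100:250,140:340,::-1]
cv2.imwrite("pics/c1.png",np.hstack([cv2.resize(im,(345,345)),cv2.resize(s,(455,345))]))
E
```

```text
t 18.525 th_tool 0.8758 doorframe [-0.0608 -0.2124] z 0.2353346612281507 F door [-0.7505  0.2326] 1.1632487073038025
```

View pics/c1.png

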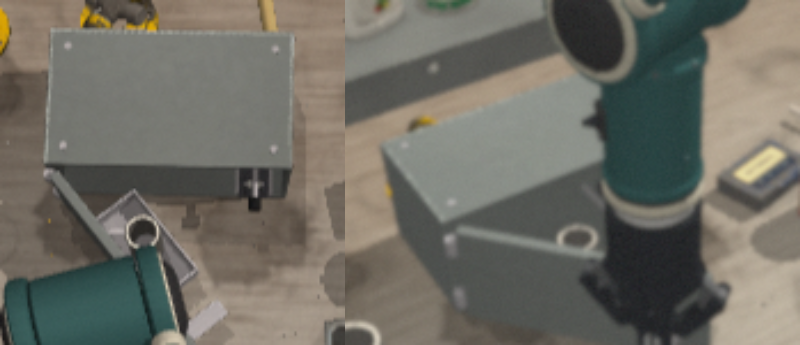

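The view shows the door about 0.88 rad open, with the tube standing in the tray and the fist on the handle. Continuing.

Request:
send_rows(increments=[-0.098,-0.024,0,0,0,-0.0088,0,-0.098,-0.024,0,0,0,-0.0088,0,-0.098,-0.024,0,0,0,-0.0088,0,-0.098,-0.024,0,0,0,-0.0088,0,-0.098,-0.024,0,0,0,-0.0088,0,-0.098,-0.024,0,0,0,-0.0088,0,-0.098,-0.024,0,0,0,-0.0088,0,-0.098,-0.024,0,0,0,-0.0088,0])

```text
clock: 19.62
position: [0.5547, 0.0884, 0.2352]
tool_rot: [-0.677, -3.066, 0.001]
force: [-2.1, 1.1, 1.1]
gripper_width: 0.0001
grip_force: 0.0
```

Request:
send_rows(increments=[-0.05,-0.013,0,0,0,-0.0045,0,-0.05,-0.013,0,0,0,-0.0045,0,-0.05,-0.013,0,0,0,-0.0045,0,-0.05,-0.013,0,0,0,-0.0045,0])

```text
clock: 20.12
position: [0.5751, 0.0734, 0.2355]
tool_rot: [-0.503, -3.101, 0.0]
force: [-1.1, 0.2, 0.4]
gripper_width: 0.0003
grip_force: 0.0
```

```bash
python3 -c "
from h import *
st()"
```

```text
t 20.125 th_tool 0.3214 doorframe [-0.0605 -0.2105] z 0.23551566015469094 F door [-1.0651 -0.1846] 0.41136076217873435
```

Request:
send_rows(increments=[-0.0225,-0.006,0,0,0,-0.002,0,-0.0225,-0.006,0,0,0,-0.002,0,-0.0225,-0.006,0,0,0,-0.002,0,-0.0225,-0.006,0,0,0,-0.002,0])

```text
clock: 20.62
position: [0.5845, 0.0675, 0.2356]
tool_rot: [-0.426, -3.113, 0.0]
force: [-0.4, 0.1, 0.2]
gripper_width: -0.0001
grip_force: 0.0
```

Request:
send_rows(increments=[-0.0225,-0.006,0,0,0,-0.002,0,-0.0225,-0.006,0,0,0,-0.002,0])

```text
clock: 20.88
position: [0.5893, 0.0646, 0.2356]
tool_rot: [-0.387, -3.118, 0.0]
force: [-0.8, -0.7, 1.1]
gripper_width: -0.0001
grip_force: 0.0
```

Request:
send_rows(increments=[-0.0112,-0.003,0,0,0,-0.001,0,-0.0112,-0.003,0,0,0,-0.001,0])

```text
clock: 21.12
position: [0.5918, 0.0633, 0.2356]
tool_rot: [0.368, 3.12, -0.0]
force: [-0.5, -0.3, 1.3]
gripper_width: 0.0001
grip_force: 0.0
```

Request:
send_rows(increments=[-0.0112,-0.003,0,0,0,-0.001,0,-0.0112,-0.003,0,0,0,-0.001,0])

```text
clock: 21.38
position: [0.5942, 0.062, 0.2356]
tool_rot: [-0.348, -3.122, -0.0]
force: [-0.5, -0.9, -0.3]
gripper_width: 0.0
grip_force: 0.0
```

Request:
send_rows(increments=[-0.0112,-0.003,0,0,0,-0.001,0,-0.0112,-0.003,0,0,0,-0.001,0])

```text
clock: 21.62
position: [0.5966, 0.0607, 0.2356]
tool_rot: [-0.329, -3.124, -0.0]
force: [-1.1, 0.5, -0.2]
gripper_width: -0.0001
grip_force: 0.0
```

Request:
send_rows(increments=[-0.0112,-0.003,0,0,0,-0.001,0,-0.0112,-0.003,0,0,0,-0.001,0])

```text
clock: 21.88
position: [0.5985, 0.0595, 0.2353]
tool_rot: [-0.309, -3.124, 0.0]
force: [-5.0, 0.7, 1.7]
gripper_width: 0.0004
grip_force: 0.0
```

Request:
send_rows(increments=[-0.0112,-0.003,0,0,0,-0.001,0,-0.0112,-0.003,0,0,0,-0.001,0])

```text
clock: 22.12
position: [0.6007, 0.0581, 0.235]
tool_rot: [-0.289, -3.125, 0.001]
force: [-5.4, -0.6, 1.0]
gripper_width: 0.0001
grip_force: 0.0
```

Request:
send_rows(increments=[-0.0112,-0.003,0,0,0,-0.001,0,-0.0112,-0.003,0,0,0,-0.001,0])

```text
clock: 22.38
position: [0.6033, 0.0569, 0.235]
tool_rot: [-0.269, -3.127, 0.001]
force: [-4.9, 0.1, 1.9]
gripper_width: 0.0
grip_force: 0.0
```

Request:
send_rows(increments=[-0.0112,-0.003,0,0,0,-0.001,0,-0.0112,-0.003,0,0,0,-0.001,0])

```text
clock: 22.62
position: [0.6058, 0.0557, 0.235]
tool_rot: [-0.25, -3.129, 0.001]
force: [-4.9, -0.4, 1.4]
gripper_width: 0.0001
grip_force: 0.0
```

Request:
send_rows(increments=[-0.0112,-0.003,0,0,0,-0.001,0,-0.0112,-0.003,0,0,0,-0.001,0])

```text
clock: 22.88
position: [0.6084, 0.0545, 0.235]
tool_rot: [-0.23, -3.131, 0.001]
force: [-5.2, -0.8, 1.6]
gripper_width: 0.0001
grip_force: 0.0
```

Request:
send_rows(increments=[-0.0112,-0.003,0,0,0,-0.001,0,-0.0112,-0.003,0,0,0,-0.001,0])

```text
clock: 23.12
position: [0.6106, 0.0535, 0.2349]
tool_rot: [-0.21, -3.131, 0.001]
force: [-6.5, -0.7, 2.5]
gripper_width: 0.0001
grip_force: 0.0
```

Request:
send_rows(increments=[-0.0112,-0.003,0,0,0,-0.001,0])

```text
clock: 23.25
position: [0.6114, 0.053, 0.2347]
tool_rot: [-0.201, -3.13, 0.001]
force: [-9.0, -0.5, 3.4]
gripper_width: -0.0002
grip_force: 0.0
```

Request:
send_rows(increments=[-0.006,-0.0016,0,0,0,-0.0005,0])

```text
clock: 23.38
position: [0.6116, 0.0526, 0.2342]
tool_rot: [-0.196, -3.129, 0.002]
force: [-8.8, -0.4, 1.8]
gripper_width: -0.0
grip_force: 0.0
```

Request:
send_rows(increments=[-0.006,-0.0016,0,0,0,-0.0005,0])

```text
clock: 23.5
position: [0.6119, 0.0523, 0.2339]
tool_rot: [-0.191, -3.128, 0.002]
force: [-10.4, -1.4, 2.6]
gripper_width: -0.0001
grip_force: 0.0
```

Request:
send_rows(increments=[-0.006,-0.0016,0,0,0,-0.0005,0])

```text
clock: 23.62
position: [0.6123, 0.052, 0.2337]
tool_rot: [-0.186, -3.127, 0.002]
force: [-12.3, -0.9, 2.1]
gripper_width: -0.0001
grip_force: 0.0
```

Request:
send_rows(increments=[-0.005,-0.0013,0,0,0,-0.0004,0])

```text
clock: 23.75
position: [0.6125, 0.0517, 0.2334]
tool_rot: [-0.182, -3.126, 0.002]
force: [-12.4, -1.3, 1.7]
gripper_width: -0.0001
grip_force: 0.0
```

Request:
send_rows(increments=[-0.005,-0.0013,0,0,0,-0.0004,0])

```text
clock: 23.88
position: [0.6128, 0.0514, 0.2332]
tool_rot: [-0.178, -3.125, 0.003]
force: [-12.6, -2.8, 2.2]
gripper_width: -0.0002
grip_force: 0.0
```

Request:
send_rows(increments=[-0.005,-0.0013,0,0,0,-0.0004,0])

```text
clock: 24.0
position: [0.6133, 0.0511, 0.2331]
tool_rot: [-0.174, -3.125, 0.003]
force: [-11.8, -1.1, 2.0]
gripper_width: -0.0002
grip_force: 0.0
```

Request:
send_rows(increments=[-0.005,-0.0013,0,0,0,-0.0004,0])

```text
clock: 24.12
position: [0.6146, 0.0509, 0.2335]
tool_rot: [-0.17, -3.128, 0.002]
force: [-9.2, -1.8, 1.3]
gripper_width: -0.0
grip_force: 0.0
```

Request:
send_rows(increments=[0,0,0,0,0,0,0])

```text
clock: 24.25
position: [0.6158, 0.051, 0.2342]
tool_rot: [-0.17, -3.132, 0.002]
force: [-4.3, -2.0, 1.9]
gripper_width: 0.0001
grip_force: 0.0
```

Request:
send_rows(increments=[0,0,0,0,0,0,0])

```text
clock: 24.38
position: [0.6168, 0.051, 0.235]
tool_rot: [-0.17, -3.135, 0.001]
force: [-3.4, -1.2, 0.4]
gripper_width: -0.0001
grip_force: 0.0
```

Request:
send_rows(increments=[0,0,0,0,0,0,0,0,0,0,0,0,0,0])

```text
clock: 24.62
position: [0.6182, 0.0515, 0.2362]
tool_rot: [0.171, 3.134, 0.001]
force: [-0.9, 0.5, -0.1]
gripper_width: 0.0003
grip_force: 0.0
```

```bash
python3 - <<'E'
from h import *
st()
cv2.imwrite("pics/n1.png",env.camera("scene")[:,:,::-1])
E
```

```text
t 24.625 th_tool 0.1088 doorframe [-0.0583 -0.2101] z 0.23619588315495557 F door [-0.9245  0.3986] -0.14120618322531628
```

The push climbed to 12.6 N, then the force dropped away to nothing. I'll back off and measure the door angle in the image.

Request:
send_rows(increments=[0.1,0,0,0,0,0,0,0.2,0,0,0,0,0,0,0.2,0,-0.3,0,0,0,0,0.2,0,-0.4,0,0,0,0,0.4,0,-0.4,0,0,0,0,0.4,0,-0.3,0,0,0,0,0.45,0,0,0,0,0,0,0.45,0,0,0,0,0,0,0,0,0,0,0,0,0])

```text
clock: 25.8
position: [0.3313, 0.0824, 0.3991]
tool_rot: [0.168, 3.137, 0.001]
force: [0.4, 0.4, 0.1]
gripper_width: -0.0001
grip_force: 0.0
```

```bash
python3 - <<'E'
from h import *
s=env.sense();print(s["clock"],s["position"],s["force"])
old=cv2.imread("pics/top0.png").astype(float);im=env.camera("top")[:,:,::-1];cv2.imwrite("pics/n2.png",im);sc=env.camera("scene")[:,:,::-1];cv2.imwrite("pics/n3.png",sc)
# brightness profile along the normal of the panel at several y: panel top is a light band on z=.112
def prof(img,yc):
    g=cv2.cvtColor(img.astype(np.uint8),cv2.COLOR_BGR2GRAY).astype(np.float32)
    xs=np.arange(.64,.72,.002);q=np.array([proj("top",[x,yc,.112]) for x in xs],np.float32)
    v=cv2.remap(g,q[None,:,0],q[None,:,1],cv2.INTER_LINEAR)[0];return xs,v
for y in(.05,.09,.14,.19):
    for n,I in(("old",old),("new",im)):
        xs,v=prof(I,y);print(y,n,v.astype(int).tolist())
E
```

```text
25.8 [0.3313 0.0824 0.3991] [0.3511 0.4202 0.1492]
0.05 old [66, 58, 52, 59, 59, 53, 46, 43, 42, 44, 48, 52, 52, 72, 96, 109, 113, 112, 106, 77, 43, 28, 30, 33, 45, 57, 55, 42, 28, 34, 35, 34, 36, 47, 83, 105, 110, 109, 110, 110]
0.05 new [97, 94, 82, 68, 63, 60, 52, 43, 48, 49, 47, 46, 46, 46, 47, 46, 46, 47, 45, 80, 105, 115, 117, 118, 96, 60, 38, 33, 32, 35, 50, 55, 51, 49, 86, 107, 114, 113, 113, 114]
0.09 old [53, 53, 53, 50, 44, 44, 43, 43, 43, 44, 44, 45, 44, 44, 45, 49, 76, 101, 113, 114, 116, 107, 94, 86, 84, 84, 84, 84, 84, 84, 84, 85, 82, 85, 99, 111, 111, 111, 111, 111]
0.09 new [62, 60, 58, 57, 56, 59, 59, 55, 50, 46, 46, 46, 45, 44, 43, 47, 47, 47, 47, 49, 59, 88, 110, 120, 119, 120, 109, 96, 87, 86, 86, 87, 83, 87, 103, 115, 115, 115, 115, 116]
0.14 old [72, 73, 72, 72, 71, 69, 62, 50, 44, 43, 43, 42, 42, 43, 43, 42, 41, 43, 43, 61, 91, 110, 113, 114, 109, 99, 89, 86, 86, 85, 85, 85, 84, 80, 86, 99, 110, 111, 111, 110]
0.14 new [79, 76, 75, 76, 76, 72, 71, 73, 74, 69, 57, 43, 43, 44, 45, 46, 46, 44, 42, 44, 46, 46, 60, 88, 108, 117, 118, 119, 99, 69, 48, 50, 80, 90, 95, 103, 113, 115, 116, 115]
0.19 old [59, 58, 57, 57, 58, 60, 62, 64, 63, 61, 54, 47, 42, 42, 42, 40, 40, 40, 43, 44, 44, 43, 51, 82, 103, 111, 114, 112, 102, 87, 78, 72, 66, 58, 81, 100, 107, 107, 109, 110]
0.19 new [92, 90, 77, 64, 62, 63, 65, 67, 67, 66, 63, 57, 49, 44, 43, 44, 44, 43, 43, 43, 44, 45, 45, 44, 59, 86, 108, 119, 118, 117, 104, 92, 84, 82, 92, 106, 113, 113, 113, 114]
```

```bash
python3 -c "
from rig import env
print(env.job_done())"
```

```text
the job is handed in; nothing more can be done
None
```

I opened the door, stood the smallest tube upright in the tray and let go of it, then pushed the door shut. The push peaked at about 12.6 N and fell to nothing; the door then measured about 0.08 rad, 4 mm past where the fist stopped, so I take it to have snapped. I backed off without pushing on and handed in at about 26 s, not rechecking the tube after the snap; no verdict came back.

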